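# Lay the carving blank against the bench-hook fence

## Task

The carving blank stands on end on the bench hook. Push it over, away from the robot, so that it lies on its bark side with the pencilled face up, then push it along the board until its leading end sits square and snug against the fence, and leave it there. Only push it, never pinch or lift it, and leave the tools and other things around it where they stand.

Things in the scene. Friction and masses are not known exactly. Their poses are not given: they have to be found in the camera images.
- bench_hook: fixed mid-brown wooden board, 320 (x) x 280 (y) x 18 mm, lying on the table, with a dark wooden fence along its far end. Origin: centre of its underside (the board's top is 18 mm above it). Its x axis points along the board towards the fence, z up. The fence is 30 mm thick, 280 mm long, and stands 30 mm above the board's top; its inner face is at x = +130 mm.
- fence (a point): centre of the foot of the fence's inner face, at the level of the board's top; axes as the bench hook's (x points into the fence, y along it, z up)
- blank: loose pale wooden blank, 42 (x) x 90 (y) x 140 mm (z), 0.2 to 0.4 kg, standing on end on the board. Origin: centre of its lower end. x points to its bark side (x = +21 mm), towards the fence within 0.2 rad at the start; the face at x = -21 mm, turned to the robot, bears a pencilled leaf. Once tipped it lies 42 mm high, its upper end 30 to 95 mm short of the fence, and slides under 1 to 4 N.
- blank_top (a point): centre of the blank's upper end face, 140 mm from its origin along the blank's z; this is the end that goes against the fence. Axes as the blank's.
- blank_foot (a point): centre of the blank's lower end face (the blank's origin); after tipping this is the end near the robot. Axes as the blank's.
- blank_heel (a point): middle of the blank's lower edge on the bark side (21 mm from the origin along the blank's x); the blank tips about this edge, so it stays down on the board the whole time. Axes as the blank's.
- bark: dark ridged bark, 8 mm thick, 84 x 134 mm, set 3 mm in from the edges, fast on the blank's +x side. Origin and axes as the blank's. A finger on the bark means that the blank is being pinched.
- gouge_a: gouge with a medium brown wooden handle, about 230 x 22 x 20 mm, lying on the table left of the bench hook; origin at the underside near its middle. Leave it alone.
- gouge_b: gouge with a dark wooden handle, about 230 x 22 x 20 mm, lying beside the first. Leave it alone.
- bird: small orange-brown carved bird, 120 mm tall, 64 mm wide foot, standing left of the bench hook; origin at the centre of its foot. Leave it alone.
- mallet: round pale carver's mallet standing on its 84 mm wide head, handle up, 185 mm tall, left of the bench hook; origin at the centre of its foot. Leave it alone.
- wax: amber wax jar, 60 mm wide and 60 mm tall, right of the bench hook; origin at the centre of its foot. Leave it alone.
- mug: blue mug, 76 mm wide and 85 mm tall, with a handle, right of the bench hook; origin at the centre of its foot. Leave it alone.
- offcut: small pale wooden offcut, 60 x 45 x 40 mm, right of the bench hook; origin at the centre of its underside. Leave it alone.
Not all that is in view belongs to the job. What is shaped like the blank but blue or yellow is not meant.

How it is judged:
On the way:
1. the blank has been pushed over and lies on its bark side (angle between blank's own x axis and vertical above 3.02159 rad and height (world z) of blank_heel below 0.03 m), for 0.2 s.
At the end, for the whole second after the job is handed in: The blank lies flat on its bark side (within 0.12 rad), on the board, its upper end within 6 mm of the fence's inner face and square to it within 0.10 rad, its end's middle within 110 mm of the fence's middle, at rest (angle between blank's own x axis and vertical above 3.02159 rad and x of blank_top in the frame of fence between -0.006 and 0.004 m and y of blank_top in the frame of fence between -0.11 and 0.11 m and z of blank_top in the frame of fence below 0.03 m and angle between the z axis of blank and the x axis of bench_hook, either way round below 0.1 rad and linear speed of blank below 0.01 m/s); the robot touches nothing.
It fails at once if the blank is lifted or carried, or tipped the wrong way (its bark-side lower edge is more than 20 mm above the board) (z of blank_heel in the frame of fence above 0.02 m).
It fails at once if the blank is pinched (a finger presses on its bark side) (contact force between the fingers and bark above 1 N).
It fails at once if one of the tools or other things around (gouges, bird, mallet, wax jar, mug, offcut) is moved more than 20 mm or knocked over (distance of any of gouge_a, gouge_b, bird, mallet, wax, mug, offcut from where it was at the start of the episode above 0.02 m or angle between any of gouge_a, gouge_b, bird, mallet, wax, mug, offcut's own z axis and vertical above 0.4 rad).
It also fails if it takes over 42 s, if anything falls off the work surface, if the arm or the gripper's body presses on something with over 40 N, if the wrist force passes 120 N, or if a joint passes its speed limit or range.

## Robot

A 7-joint arm with a two-finger parallel gripper is mounted at the origin on the work surface. World frame = base frame: x ahead of the robot, y to its left, z up, the work surface at z = 0. Lengths are in m, angles in rad, forces in N, time in s.
With the tool pointing down it reaches from about 0.35 to 0.9 m from the base axis. Payload 8.1 kg.
Tool frame: the origin (TCP) lies midway between the tips of the shut fingers; the grasp point (between the pads) lies 19 mm behind it (arm.grip_point_offset is the distance from the TCP to the grasp point, in m); z points along the fingers, y is the line along which they close (so a half turn about z gives the same grasp; the last joint's range is limited). The gripper opens to 92 mm and grips with 3 to 60 N. Pads are 19 mm wide; open, the fingers measure 130 mm over their backs; the gripper's body (75 mm by 190 mm) begins 47 mm behind the grasp point.
Start: joints at [-0.103, 0.434, 0.025, 1.573, -0.012, 1.134, -0.075], TCP at [0.625, -0, 0.227] pointing down, gripper open.
Joint ranges: [-2.62, 2.62], [-0.44, 2.09], [-1.27, 1.32], [0.08, 2.57], [-1.32, 4.46], [0.12, 2], [-2.74, 2.74]. Speed limits (rad/s): [2.22, 2.22, 3.01, 3.01, 3.14, 3.14, 3.14].

## Interface

Orientations are given as a unit quaternion [x, y, z, w].
In Python, from station import status, imaging, job_done, silhouettes, place_of, arm gives the robot as it stands.
- The arm moves only by the tool carry_out, never from a script. Its argument "steps" is text: rows parted by semicolons, each of 7 numbers parted by spaces: the turn, a rotation vector about the tool's x, y, z in rad, then the shift along the tool's x, y, z in m, then the closure, from 0 (fully open) to 1 (shut). In form: wx wy wz x y z fingers; .... A call has 1 to 20 rows; each row shifts and turns the commanded pose from where the row before left it, along the tool's axes as they then stand; what a row does not reach is not made up. A row lasts 1/8 s, in which the tool goes at most 62.5 mm and 10.7 degrees, less where a joint would pass 70% of its speed; a pose out of reach is approached as far as the arm can. A call is refused whole if a number of a shift passes 0.0625 or a number of a turn 0.188, either way. A call with a gripper value outside its range is refused whole. The fingers move at their own pace and stop on an object; "force" is the grip in N (left out, the last holds). Time passes only in rows, so rows that do not move let the fingers close. It gives the time, the measured TCP pose, the force, the opening and the grip force at its end, in the units of the state.
- status.get_state(): the state, without advancing time (a new reading comes with each control period).
- imaging.camera(name): name is "scene" or "side" or "wrist"; returns (picture, depth): 400x640x3 uint8, blue, green, red; 400x640 float32, m along the optical axis (not along the pixel's ray), 0 where there is no reading.
- imaging.get_calibration(name): a dict with "intrinsics" (3x3 intrinsics, pixels), "k1" (the pictures are not rectified: a ray, as slopes to the right and down, at radius r is drawn at 1 + k1 r^2 times it, then the intrinsics apply), "extrinsics" (4x4, takes a point from world to camera coordinates). Camera axes: x right, y up, looking along -z (the intrinsics and any distortion apply to the point x, -y, -z); pixel columns grow to the right and rows downward; lengths in m; the calibration is good to about 2 mm. A picture is of the moment at which its call begins: read the wrist's pose just before it. get_calibration takes no time and is no camera call; for the wrist camera it gives the pose at the moment of the call.
- job_done(): hands the job in; it is judged then, once.
Trained networks look in the newest picture that a camera, given by its name, has taken for a name from the list of things; names that differ only in an ending like _2 or _b are one class to them, and where a whole thing is asked for, a point or a joint stands for the part that bears it (a point fixed in the world has none). Each returns a list of dicts, best first, with "score" (0 to 1); they miss things now and then, are a little off and sometimes report something else, mostly with a low value. They report only what shows in the picture. A call takes as long as a camera call. They do not tell look-alikes from the thing itself.
- silhouettes(query, camera): "pixels" (400x640 bool, what is visible of it) and "rect" ([left, top, right, bottom] in pixels, round what is visible of it).
- place_of(query, camera): "centre" ([column, row] in pixels: a listed point, or the origin of a listed thing).
The state is a dict: "clock": time; "joint_pos": joint angles; "dq": joint speeds; "effort": joint torques, N m; "tcp_pos": TCP position; "eef_rot": TCP orientation; "wrist_force": force on the tool from outside, world axes, zero at the start; "moment": the same for the moment, N m; "width": finger opening in m; "gripper_force": force on a finger pad.
Only numpy, scipy, OpenCV 4.12 (cv2) and the standard library are available. Lean on these libraries where they do the work, as an engineer would, in place of code of your own. Each camera call takes 0.05 s, during which the arm holds its last target. There are 200 camera calls.

## Working session

There is one attempt and no reset: what is moved stays moved. The work goes in short steps, Python scripts to look and compute and a tool call to move; the robot and the scene stay as the last step left them, time stands still between calls to the robot, and variables do not carry over. Pictures are saved under pics/ and viewed, at most 10 in all, crops included, and the job is handed in when it is done.

Besides the shell and the picture viewer there is one more tool, called after ">>>" by a JSON object that holds its "fn" and its "kwargs". carry_out: Moves the arm, as the interface text tells. Its arguments: {"type":"object","properties":{"steps":{"type":"string"},"force":{"type":"number"}},"required":["steps"]}

```bash
mkdir -p pics; ls
cat > h.py <<'E'
import numpy as np, cv2
from station import status, imaging, silhouettes, place_of, arm
def world(cam, px, depth=None, z=None):
    """pixels Nx2 -> world, by depth along the axis or on the plane z"""
    c=imaging.get_calibration(cam); K=np.array(c["intrinsics"]); E=np.array(c["extrinsics"])
    px=np.atleast_2d(np.asarray(px,float))
    d=np.stack([(px[:,0]-K[0,2])/K[0,0],(px[:,1]-K[1,2])/K[1,1]],1); s=d.copy()
    for _ in range(10): s=d/(1+c["k1"]*(s**2).sum(1,keepdims=True))
    r=np.stack([s[:,0],-s[:,1],-np.ones(len(s))],1)
    R,t=E[:3,:3],E[:3,3]; o=-R.T@t; w=r@R
    k=np.asarray(depth)[:,None] if depth is not None else ((z-o[2])/w[:,2])[:,None]
    return o+k*w
def cloud(cam,depth,mask):
    v,u=np.nonzero(mask&(depth>0)); return world(cam,np.stack([u,v],1),depth[v,u])
E
python3 - <<'E'
from h import *
s=status.get_state(); print(s["tcp_pos"],s["eef_rot"],s["clock"])
ims=[]
for c in("scene","side"):
    p,d=imaging.camera(c); ims.append(p); np.save(f"{c}_d.npy",d)
    for q in("blank","bench_hook"):
        for m in silhouettes(q,c)[:3]:
            P=cloud(c,d,cv2.erode(m["pixels"].astype("uint8"),np.ones((3,3)))>0)
            print(c,q,round(m["score"],2),m["rect"],np.percentile(P,[1,50,99],axis=0).round(3).tolist())
    for q in("blank_top","blank_foot","fence"):
        print(c,q,[(round(m["score"],2),np.round(m["centre"])) for m in place_of(q,c)[:2]])
cv2.imwrite("pics/a.png",cv2.resize(np.hstack(ims),(800,250))); cv2.imwrite("pics/b.png",ims[0])
E
```

```text
pics
[ 6.24481192e-01 -5.44543365e-05  2.25927419e-01] [ 7.07127703e-01  7.07085397e-01 -6.13993351e-04 -5.26173053e-04] 0.0
scene blank 0.85 [307.7, 166.5, 331.9, 207.9] [[0.462, -0.049, 0.03], [0.492, 0.007, 0.102], [0.502, 0.034, 0.162]]
scene blank 0.74 [208.5, 135.2, 239.6, 173.7] [[0.461, -0.424, 0.008], [0.492, -0.382, 0.094], [0.511, -0.344, 0.147]]
scene blank 0.61 [400.6, 193.8, 432.8, 231.2] [[0.415, 0.293, 0.01], [0.462, 0.334, 0.1], [0.488, 0.371, 0.144]]
scene bench_hook 0.78 [235.7, 172.4, 350.2, 268.5] [[0.44, -0.192, 0.01], [0.626, -0.028, 0.019], [0.757, 0.096, 0.052]]
scene blank_top [(0.92, array([220., 142.])), (0.91, array([418., 204.]))]
scene blank_foot [(0.94, array([224., 168.])), (0.63, array([318., 196.]))]
scene fence [(0.79, array([270., 242.]))]
side blank 0.87 [329.5, 179.6, 347.7, 229.6] [[0.448, -0.04, 0.024], [0.47, 0.029, 0.11], [0.496, 0.037, 0.161]]
side blank 0.87 [335.4, 146.7, 350.5, 181.0] [[0.449, -0.42, 0.023], [0.475, -0.353, 0.09], [0.508, -0.339, 0.144]]
side blank 0.71 [323.0, 239.6, 353.0, 296.3] [[0.4, 0.304, 0.019], [0.441, 0.354, 0.104], [0.482, 0.377, 0.142]]
side bench_hook 0.91 [254.1, 185.1, 357.9, 244.4] [[0.415, -0.186, 0.011], [0.584, -0.028, 0.02], [0.749, 0.112, 0.051]]
side bench_hook 0.36 [260.5, 215.9, 282.8, 252.0] [[0.65, 0.148, 0.008], [0.672, 0.171, 0.063], [0.7, 0.183, 0.118]]
side blank_top [(0.78, array([342., 148.])), (0.75, array([338., 253.]))]
side blank_foot [(0.96, array([336., 289.])), (0.79, array([396., 177.]))]
side fence [(0.75, array([339., 214.])), (0.73, array([278., 211.]))]
```

View pics/b.png

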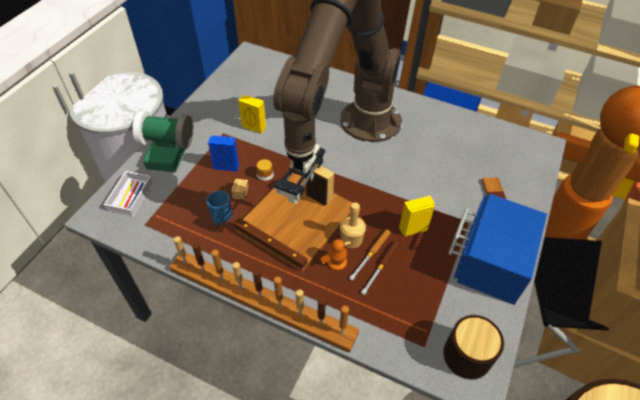

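View pics/a.png

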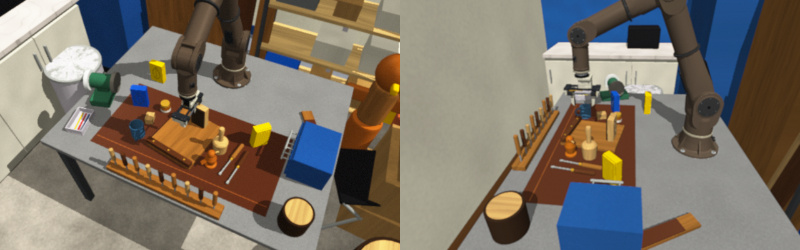

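Run:
```python
from h import *
for c in("scene","side","wrist"):
    p,d=imaging.camera(c)
    if c=="wrist": cv2.imwrite("pics/w.png",p)
    for q in("bench_hook","blank"):
        ms=silhouettes(q,c)
        for m in ms[:1]:
            P=cloud(c,d,m["pixels"])
            bands={"board":(.012,.025),"fence":(.042,.055)} if q=="bench_hook" else {"top":(.15,.17),"body":(.03,.145)}
            for n,(a,b) in bands.items():
                Q=P[(P[:,2]>a)&(P[:,2]<b)]
                if n in("top","body"): Q=Q[(abs(Q[:,0]-.475)<.08)&(abs(Q[:,1])<.1)]
                if len(Q)>8:
                    r=cv2.minAreaRect((Q[:,:2]*1000).astype("float32"));print(c,n,len(Q),np.round(r[0],1),np.round(r[1],1),round(r[2],1),"z",Q[:,2].mean().round(4))
    for q in("mallet","bird","mug","wax","offcut","gouge_a"):
        for m in silhouettes(q,c)[:2 if q=="gouge_a" else 1]:
            P=cloud(c,d,m["pixels"])
            if len(P)>5: print(c,q,round(m["score"],2),np.median(P,0).round(3),np.percentile(P,[5,95],axis=0).round(3).tolist())
```

```text
scene board 4110 [582.8 -46.1] [283.3 324.8] 81.1 z 0.0179
scene fence 690 [725.5 -68.1] [280.6  35.5] 81.1 z 0.0476
scene mallet 0.97 [0.59  0.165 0.084] [[0.559, 0.129, 0.02], [0.614, 0.194, 0.183]]
scene bird 0.96 [0.697 0.156 0.066] [[0.671, 0.124, 0.01], [0.712, 0.177, 0.116]]
scene mug 0.71 [ 0.684 -0.283  0.051] [[0.643, -0.323, 0.007], [0.728, -0.251, 0.086]]
scene wax 0.77 [ 0.467 -0.233  0.045] [[0.439, -0.26, 0.003], [0.483, -0.213, 0.063]]
scene offcut 0.83 [ 0.576 -0.275  0.036] [[0.539, -0.301, 0.001], [0.598, -0.253, 0.044]]
scene gouge_a 0.67 [0.605 0.291 0.015] [[0.543, 0.275, 0.007], [0.738, 0.306, 0.023]]
scene gouge_a 0.62 [0.579 0.243 0.014] [[0.51, 0.22, -0.001], [0.711, 0.263, 0.022]]
side board 2144 [579.5 -44.9] [285.9 320.3] 80.7 z 0.0192
side fence 303 [722.9 -61.9] [272.2  30. ] 80.9 z 0.0487
side mallet 0.71 [0.57  0.179 0.08 ] [[0.54, 0.154, 0.012], [0.603, 0.198, 0.178]]
side bird 0.76 [0.672 0.169 0.059] [[0.652, 0.139, 0.005], [0.699, 0.18, 0.115]]
side mug 0.82 [ 0.673 -0.26   0.061] [[0.643, -0.323, 0.016], [0.705, -0.249, 0.086]]
side wax 0.57 [ 0.44  -0.22   0.039] [[0.426, -0.249, 0.011], [0.451, -0.21, 0.063]]
side offcut 0.74 [ 0.559 -0.267  0.032] [[0.53, -0.306, 0.003], [0.589, -0.251, 0.044]]
side gouge_a 0.8 [0.598 0.297 0.015] [[0.53, 0.274, 0.005], [0.735, 0.309, 0.022]]
side gouge_a 0.72 [0.567 0.252 0.016] [[0.505, 0.223, 0.007], [0.699, 0.266, 0.022]]
wrist board 33250 [564.9 -41.5] [280.6 291.8] 80.9 z 0.0184
wrist fence 3973 [624. -69.] [301.8 253.2] 7.5 z 0.048
wrist top 3731 [473.4   4.5] [60.2 43.3] 80.5 z 0.1573
wrist body 4264 [488.5  -4.1] [37.2 95.4] 15.6 z 0.0957
wrist mallet 0.78 [0.581 0.147 0.087] [[0.543, 0.124, 0.074], [0.609, 0.172, 0.165]]
wrist bird 0.78 [0.673 0.142 0.087] [[0.652, 0.123, 0.013], [0.707, 0.167, 0.118]]
wrist gouge_a 0.68 [0.487 0.007 0.14 ] [[0.458, -0.04, 0.039], [0.497, 0.035, 0.159]]
```

View pics/w.png

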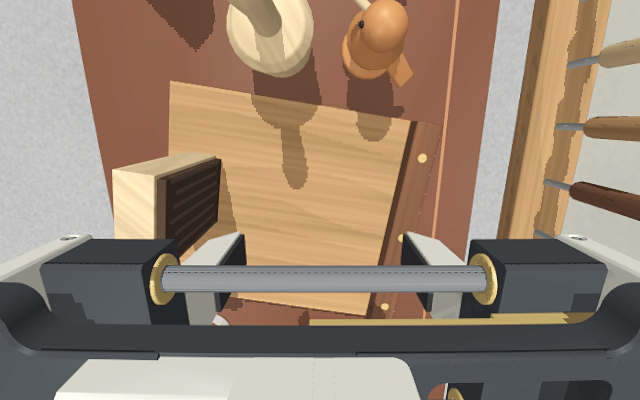

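>>> {"fn": "carry_out", "kwargs": {"steps": "0 0 0.173 0 0 0 0.6;0 0 0.173 0 0 0 0.6;0 0 0.173 0 0 0 0.6;0 0 0.173 0 0 0 0.6;0 0 0.173 0 0 0 0.6;0 0 0.173 0 0 0 0.6;0 0 0.173 0 0 0 0.6;0 0 0.173 0 0 0 0.6;0 0 0.173 0 0 0 0.6;0 0 0.173 0 0 0 0.6;0 0 0 -0.03 0.004 0 0.6;0 0 0 -0.03 0.005 0 0.6;0 0 0 -0.03 0.005 0 0.6;0 0 0 -0.03 0.005 0 0.6;0 0 0 -0.03 0.005 0 0.6;0 0 0 -0.03 0.004 0 0.6;0 0 0 -0.038 0.004 0 0.6;0 0 0 0 0 0 0.6"}}

```text
clock: 4.2
tcp_pos: [0.4025, 0.0031, 0.2268]
eef_rot: [0.997, -0.079, -0.0, -0.001]
wrist_force: [0.3, 0.3, 0.3]
width: 0.0367
gripper_force: 0.0
```

Run:
```python
from h import *
from scipy.spatial.transform import Rotation as R
s=status.get_state(); print(s["tcp_pos"],R.from_quat(s["eef_rot"]).as_matrix().round(3),s["width"],s["clock"],s["wrist_force"])
p,d=imaging.camera("wrist"); cv2.imwrite("pics/w2.png",p)
for c in ("wrist","scene"):
    if c=="scene": p,d=imaging.camera(c)
    v,u=np.nonzero(d>0); P=world(c,np.stack([u,v],1),d[v,u])
    Q=P[(abs(P[:,2]-.158)<.006)&(abs(P[:,0]-.475)<.07)&(abs(P[:,1])<.09)]
    if len(Q)>8:
        r=cv2.minAreaRect((Q[:,:2]*1000).astype("float32"));print(c,len(Q),r)
```

```text
[0.40250422 0.00305257 0.22679041] [[ 0.987 -0.158 -0.001]
 [-0.158 -0.987  0.001]
 [-0.001 -0.001 -1.   ]] 0.03665396247912262 4.2 [0.31156159 0.25094802 0.32234964]
wrist 6664 ((472.42864990234375, -10.61465072631836), (90.09928894042969, 41.30035400390625), 80.8921890258789)
scene 252 ((475.37347412109375, -12.697406768798828), (89.37649536132812, 48.854766845703125), 81.06713104248047)
```

View pics/w2.png

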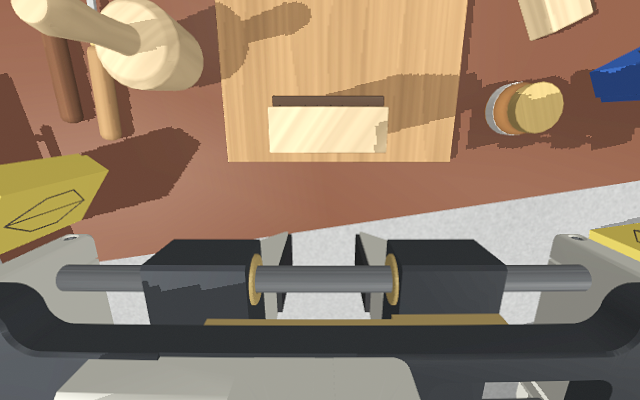

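>>> {"fn": "carry_out", "kwargs": {"steps": "0 0 0 0 0.001 0.025 0.6;0 0 0 0 0.001 0.026 0.6;0 0 0 0 0 0.026 0.6;0 0 0 0 0 0.025 0.6;0 0 0 0.01 0 0 0.6;0 0 0 0.01 0 0 0.6;0 0 0 0.01 0 0 0.6;0 0 0 0.005 0 0 0.6;0 0 0 0.005 0 0 0.6;0 0 0 0.005 0 0 0.6;0 0 0 0.005 0 0 0.6;0 0 0 0.005 0 0 0.6;0 0 0 0.005 0 0 0.6;0 0 0 0.005 0 0 0.6"}}

```text
clock: 6.05
tcp_pos: [0.4689, -0.0094, 0.1247]
eef_rot: [0.997, -0.08, 0.0, 0.0]
wrist_force: [-0.6, -0.4, -0.1]
width: 0.0367
gripper_force: 0.0
```

```bash
cat > look.py <<'E'
import sys
from h import *
s=status.get_state(); print(s["tcp_pos"],s["clock"],s["wrist_force"])
p,d=imaging.camera("wrist"); cv2.imwrite(sys.argv[1],p)
v,u=np.nonzero(d>0); P=world("wrist",np.stack([u,v],1),d[v,u])
f=np.array([.987,-.158]); y=np.array([.158,.987])
a=(P[:,:2]-[.5805,-.0455])@f; b=(P[:,:2]-[.5805,-.0455])@y   # board axes
k=(abs(b)<.11)&(a>-.13)&(a<.125)&(P[:,2]>.035)&(P[:,2]<.2)
q=P[k]; print("blank-ish a,b,z 2/50/98%:",np.percentile(np.c_[a[k],b[k],q[:,2]],[2,50,98],axis=0).round(3).tolist())
k2=k&(abs(P[:,2]-.060)<.005)
if k2.sum()>50: print(cv2.minAreaRect((np.c_[a,b][k2]*1000).astype("float32")))
E
python3 look.py pics/w3.png
```

```text
[ 0.4689013  -0.00939362  0.1247212 ] 6.05 [-0.55885933 -0.44565145 -0.09322483]
blank-ish a,b,z 2/50/98%: [[-0.121, -0.061, 0.063], [-0.062, 0.017, 0.15], [-0.03, 0.098, 0.199]]
((-117.74700164794922, 16.814983367919922), (89.47404479980469, 6.739093780517578), 89.93902587890625)
```

>>> {"fn": "carry_out", "kwargs": {"steps": "0 0 0 0.005 0 0 0.6;0 0 0 0.005 0 0 0.6;0 0 0 0.005 0 0 0.6;0 0 0 0.005 0 0 0.6;0 0 0 0.005 0 0 0.6;0 0 0 0 0 0 0.6;0 0 0 0 0 0 0.6;0 0 0 0 0 0 0.6"}}

```text
clock: 7.1
tcp_pos: [0.4931, -0.0133, 0.1247]
eef_rot: [0.997, -0.08, -0.0, -0.0]
wrist_force: [0.4, -0.0, -0.1]
width: 0.0371
gripper_force: 0.0
```

```bash
python3 look.py pics/w4.png
```

```text
[ 0.49305618 -0.0132713   0.1247248 ] 7.1 [ 0.43937654 -0.0038096  -0.11645877]
blank-ish a,b,z 2/50/98%: [[-0.095, -0.061, 0.059], [-0.032, 0.016, 0.061], [0.048, 0.098, 0.199]]
((-19.08458709716797, 16.884180068969727), (140.7471466064453, 90.35167694091797), 0.1775953769683838)
```

View pics/w4.png

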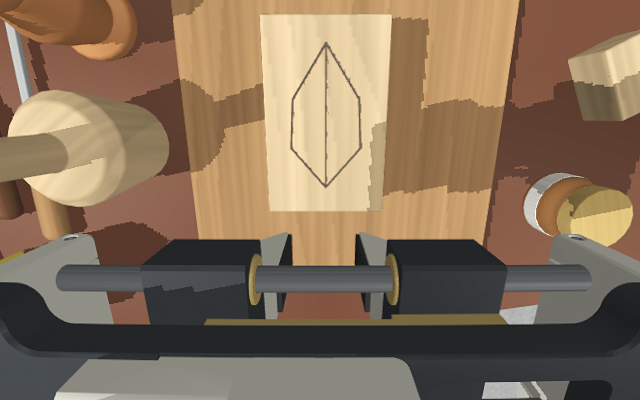

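>>> {"fn": "carry_out", "kwargs": {"steps": "0 0 0 -0.015 0 0 0.6;0 0 0 -0.015 0 0 0.6;0 0 0 0 0 0.022 0.6;0 0 0 0 0 0.022 0.6;0 0 0 0 0 0.022 0.6;0 0 0 0 0 0.021 0.6;0 0 0 0.01 0 0 0.6;0 0 0 0.005 0 0 0.6;0 0 0 0.005 0 0 0.6;0 0 0 0.005 0 0 0.6;0 0 0 0.007 0 0 0.6;0 0 0 0.007 0 0 0.6;0 0 0 0.007 0 0 0.6;0 0 0 0.007 0 0 0.6;0 0 0 0.007 0 0 0.6;0 0 0 0.007 0 0 0.6;0 0 0 0.007 0 0 0.6;0 0 0 0.007 0 0 0.6;0 0 0 0.005 0 0 0.6"}}

```text
clock: 9.52
tcp_pos: [0.5491, -0.0222, 0.0377]
eef_rot: [0.997, -0.08, 0.0, 0.0]
wrist_force: [-2.7, -0.1, 1.2]
width: 0.0366
gripper_force: 1.3
```

```bash
python3 look.py pics/w5.png
```

```text
[ 0.54907306 -0.02224872  0.03772515] 9.525 [-2.73530733 -0.13966702  1.17993975]
blank-ish a,b,z 2/50/98%: [[-0.03, -0.06, 0.059], [-0.006, 0.018, 0.122], [0.082, 0.097, 0.155]]
((25.68285369873047, 16.746980667114258), (90.37396240234375, 122.11445617675781), 89.846435546875)
```

View pics/w5.png

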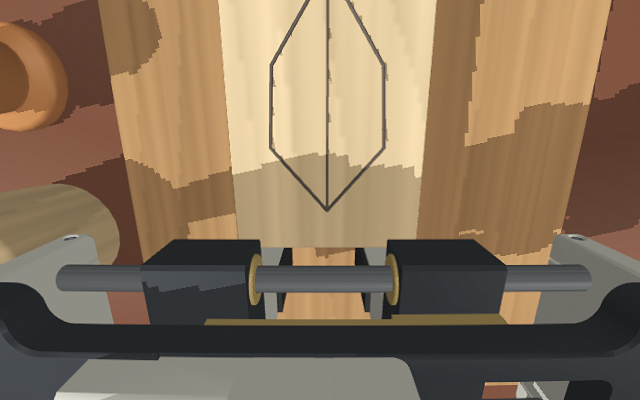

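>>> {"fn": "carry_out", "kwargs": {"steps": "0 0 0 0.004 0 0 0.6;0 0 0 0.004 0 0 0.6;0 0 0 0.003 0 0 0.6;0 0 0 0.002 0 0 0.6;0 0 0 0 0 0 0.6"}}

```text
clock: 10.2
tcp_pos: [0.5616, -0.0243, 0.0377]
eef_rot: [0.997, -0.08, 0.0, 0.0]
wrist_force: [-1.4, 0.4, -0.1]
width: 0.0363
gripper_force: 0.3
```

>>> {"fn": "carry_out", "kwargs": {"steps": "0 0 0 0.0015 0 0 0.6;0 0 0 0.0015 0 0 0.6;0 0 0 0 0 0 0.6"}}

```text
clock: 10.58
tcp_pos: [0.5616, -0.0243, 0.0373]
eef_rot: [0.997, -0.079, -0.003, -0.0]
wrist_force: [-11.1, 1.7, 7.1]
width: 0.0368
gripper_force: 5.1
```

>>> {"fn": "carry_out", "kwargs": {"steps": "0 0 0 -0.005 0 0 0.6;0 0 0 -0.015 0 0 0.6;0 0 0 -0.02 0 0 0.6;0 0 0 -0.03 0 0 0.6;0 0 0 0 0 -0.04 0.6;0 0 0 0 0 -0.05 0.6;0 0 0 0 0 -0.05 0.6;0 0 0 0 0 -0.04 0.6;0 0 0 0.02 0 0 0.6;0 0 0 0.02 0 0 0.6;0 0 0 0 0 0 0.6;0 0 0 0 0 0 0.6"}}

```text
clock: 12.08
tcp_pos: [0.5337, -0.0199, 0.2174]
eef_rot: [0.997, -0.08, -0.0, -0.0]
wrist_force: [0.9, -0.2, -0.4]
width: 0.0365
gripper_force: 0.0
```

```bash
python3 look.py pics/w6.png
```

```text
[ 0.53365373 -0.01991909  0.21739908] 12.075 [ 0.88271911 -0.23756554 -0.41201394]
blank-ish a,b,z 2/50/98%: [[-0.008, -0.026, 0.059], [0.063, 0.017, 0.06], [0.123, 0.06, 0.062]]
((56.94535827636719, 16.656604766845703), (136.34234619140625, 90.38363647460938), 0.220884770154953)
```

View pics/w6.png

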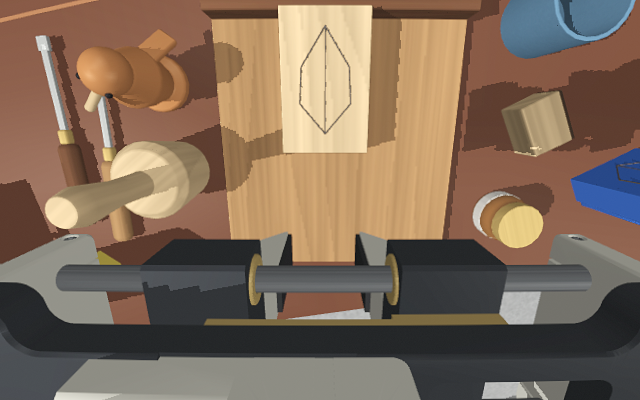

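The picture shows the blank lying leaf side up, with its far end at the fence (325, 5) and square to it. Nothing beside it has moved, and the tool is clear.

```bash
python3 -c "
from station import job_done; print(job_done())"
```

```text
the job is handed in; nothing more can be done
None
```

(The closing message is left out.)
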